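# Switch bench extraction between two detented slide dampers

## Robot

A 6-joint arm with a two-finger parallel gripper is mounted at the origin on the work surface. World frame = base frame: x ahead of the robot, y to its left, z up, the work surface at z = 0. Lengths are in m, angles in degrees, forces in N, time in s.
With the tool pointing down it reaches from about 0.35 to 0.875 m from the base axis. Payload 4.2 kg.
Tool frame: the origin (TCP) lies between the finger pads; the fingertips stand 11 mm ahead of it and the grasp point (between the pads) lies 8 mm behind it; z points along the fingers, y is the direction in which the jaws open and shut (so a half turn about z gives the same grasp; the last joint's range is limited). The gripper opens to 87 mm and grips with 3 to 60 N. Pads are 19 mm wide; open, the fingers measure 117 mm over their backs; the gripper's body (75 mm by 190 mm) begins 51 mm behind the grasp point.
Start: joints at [-49.355, 22.042, 0.453, 0, -68.411, -14.817], TCP at [0.272, -0.563, 0.234] pointing down, gripper open.
Joint ranges: [-179.83, 179.83], [-69.29, 118.12], [-61.27, 80.66], [-181.25, 117.63], [-171.15, -9.14], [-177.46, 177.46]. Speed limits (degrees/s): [159.86, 159.86, 180, 180, 180, 180].

## Interface

Orientations are given as a 3x3 rotation matrix whose columns are the frame's x, y, z axes.
In Python, from station import sense, capture, get_calibration, finish_job, search_frame, cut_out gives the robot as it stands.
- The arm moves only by the tool arm_command, never from a script. Its argument "rows" is a list of rows, each an object with "fingers": the opening in per cent of the stroke, from 0 (shut) to 100 (fully open); "travel": the shift along the tool's x, y, z in cm, a list of three; "roll": the turn about the tool's z in degrees. A call has 1 to 10 rows; each row is the pose to reach, as a shift and turn from the pose commanded when the call began, along the tool's axes at that moment; what a row does not reach only later rows make up. A row lasts 1/10 s, in which the tool goes at most 50 mm and 8.59 degrees, less where a joint would pass 70% of its speed; a pose out of reach is approached as far as the arm can. A call with a gripper value outside its range is refused whole. The fingers move at their own pace and stop on an object; the grip force is fixed at half the most. Time passes only in rows, so rows that repeat a pose let the fingers close. It gives the time, the measured TCP pose, the force and the opening at its end, in the units of the state.
- sense(): the state, without advancing time (a new reading comes with each control period).
- capture(name): name is "side" or "top" or "wrist"; returns (picture, depth): 384x512x3 uint8, red, green, blue; 384x512 float32, m along the optical axis (not along the pixel's ray), 0 where there is no reading.
- get_calibration(name): a dict with "fov_y" (degrees; the focal length in pixels is half the picture's height over the tangent of half this angle, whatever the lens; pixels are square), "cx", "cy" (the principal point, pixels), "origin" and "attitude" of the camera in the world; the wrist camera has in their place "mount" (4x4, takes a point from camera to tool coordinates, whose origin is the TCP and whose axes are the flange's). Camera axes: x right, y down, z forward; pixel columns grow to the right and rows downward; lengths in m; the calibration is good to about 2 mm. A picture is of the moment at which its call begins: read the wrist's pose just before it. get_calibration takes no time and is no camera call.
- finish_job(): hands the job in, once; it reports no verdict.
Trained networks look in the newest picture that a camera, given by its name, has taken for a name from the list of things; names that differ only in an ending like _2 or _b are one class to them, and where a whole thing is asked for, a point or a joint stands for the part that bears it (a point fixed in the world has none). Each returns a list of dicts, best first, with "p" (0 to 1); they miss things now and then, are a little off and sometimes report something else, mostly with a low value. They report only what shows in the picture. A call takes as long as a camera call.
- search_frame(camera, label): "position" ([x, y, z] in m, in world coordinates, good to about 4 mm: the middle of the surface that is visible of it).
- cut_out(camera, label): "mask" (384x512 bool, what is visible of it).
The state is a dict: "time_s": time; "joints": joint angles; "joint_velocities": joint speeds; "effort": joint torques, N m; "tcp_pos": TCP position; "ee_rot": TCP orientation; "wrist_force": force on the tool from outside, world axes, zero at the start; "moment": the same for the moment, N m; "gripper_width": opening from 0.0 (shut) to 1.0 (fully open).
Only numpy, scipy, OpenCV 4.12 (cv2) and the standard library are available. Lean on these libraries where they do the work, as an engineer would, in place of code of your own. Each camera call takes 0.05 s, during which the arm holds its last target. There are 200 camera calls.

## Task

Switch the workbench's dust extraction over from the polishing hood to the soldering hood: first push the red damper knob, which stands out at its click, fully home; only then pull the blue damper knob out to its click, so that its yellow tell-tale pin pops up, and let go so that it stays there. Leave everything else on the bench where it is.

Things in the scene. Friction and masses are not known exactly. Their poses are not given: they have to be found in the camera images.
- box_red: Fixed damper box of the polishing hood: green, 150 x 120 mm, with a sloping aluminium face and a red knob in its middle, on a dark foot, a pipe behind. Origin: on the bench under its middle; front to its own -x. The face leans 25 degrees from level, rising towards +x; its centre lies at (-20, 0, 100) mm, its top edge at 132 mm.
- box_blue: Fixed damper box of the soldering hood: exactly like box_red but with a blue knob. The two boxes may stand either way round.
- knob_red (a point): Centre of the red slide knob, a cylinder 28 mm across, 24 mm long, on a 10 mm stem. The point's z axis is the knob's axis, pointing out of the face, up and to the front, 25 degrees off vertical; its y runs level across the box. Home, the centre stands 40 mm off the face (outer end 52, inner end 28); it moves out along z by the joint's value.
- knob_blue (a point): Centre of the blue slide knob; shape and axes as for knob_red.
- damper_red (a joint): How far the red knob is out, m: 0 fully home (solid stop), 0.052 fully out (solid stop). It starts in its click at about 0.030. Elsewhere the slide drags with 2 to 4 N and stays where it is left; to leave the click takes some 8 N, over about 6 mm.
- damper_blue (a joint): Blue knob's travel, m, 0 to 0.052; starts home. Its click is somewhere from 0.013 to 0.043, different each time. Felt going out: 2 to 4 N drag, then over 6 mm the click draws it outwards (up to about 4 N), then resistance jumps to some 8 N and fades over 6 mm. Let go within 3 mm of the click, it centres itself; elsewhere it stays. It can be pushed back and retried.
- flag_red (a joint): Height of the yellow tell-tale pin (14 mm across) of the red damper, m: about 0 when the slide is off its click (the pin then stands 3 mm out of the face), about 0.010 in the click. The pin stands 50 mm up the slope from the knob's axis.
- flag_blue (a joint): The same for the blue damper: about 0 off the click, about 0.010 in the click.
- flux_jar: Bystander: a jar with a black lid, 48 mm across, 60 mm high, between or near the boxes. Origin under its centre.
- spoon: Bystander: a steel spoon 190 mm long lying in front of the boxes, along its x.
- silver_cup: Bystander: a steel cup 70 mm across, 75 mm high. Origin under its centre.
- hammer: Bystander: a hammer 240 mm long, wooden handle, lying along its x.
- gift_box: Bystander: a black box 90 x 70 x 35 mm. Origin under its centre.
- brush: Bystander: a brush 180 mm long, wooden handle, lying along its x.

How it is judged (in metres and radians):
On the way, in this order (a step that is already met when the one before it is completed fails the run):
1. the red knob is fully home while the blue one is still home (value of joint damper_red below 0.0025 m and value of joint damper_blue below 0.005 m), for 0.1 s.
2. the blue knob is out at its click, its tell-tale up (value of joint flag_blue above 0.007 m and value of joint damper_blue above 0.008 m), for 0.2 s.
At the end, for the whole second after the job is handed in: The red knob is home to within 2.5 mm, the blue knob rests more than 8 mm out in its click with its tell-tale pin raised more than 7 mm, and both are let go (all of step 2 and value of joint damper_red below 0.0025 m and velocity of joint damper_blue between -0.005 and 0.005 m/s); the robot touches nothing.
It fails at once if a bystander is moved more than 30 mm (distance of any of flux_jar, spoon, silver_cup, hammer, gift_box, brush from where it was at the start of the episode above 0.03 m).
It also fails if it takes over 54 s, if anything falls off the work surface, if the arm or the gripper's body presses on something with over 40 N, if the wrist force passes 120 N, or if a joint passes its speed limit or range.

## Working session

There is one attempt and no reset: what is moved stays moved. The work goes in short steps, Python scripts to look and compute and a tool call to move; the robot and the scene stay as the last step left them, time stands still between calls to the robot, and variables do not carry over. Pictures are saved under pics/ and viewed, about 8 in all and at most 12, crops included, and the job is handed in when it is done.

Besides the shell and the picture viewer there is one more tool, called after "Emit:" as name(argument=value, ...) on one line, values as JSON. arm_command: Moves the arm, as the interface text tells. Its arguments: {"type":"object","properties":{"rows":{"type":"array","items":{"type":"object","properties":{"fingers":{"type":"number"},"travel":{"type":"array","items":{"type":"number"}},"roll":{"type":"number"}}}}},"required":["rows"]}

```bash
mkdir -p pics; ls; cat > h.py <<'E'
import numpy as np, cv2
from station import *
def cal(n):
    c=get_calibration(n); f=192/np.tan(np.radians(c['fov_y'])/2); return c,f
def campose(n):
    c,f=cal(n)
    if 'mount' in c:
        s=sense(); T=np.eye(4); T[:3,:3]=s['ee_rot']; T[:3,3]=s['tcp_pos']; M=T@np.array(c['mount']); return M[:3,:3],M[:3,3],c,f
    return np.array(c['attitude']),np.array(c['origin']),c,f
def cloud(n,depth,pose=None):
    R,o,c,f=pose or campose(n)
    v,u=np.mgrid[:384,:512]
    P=np.stack([(u-c['cx'])/f*depth,(v-c['cy'])/f*depth,depth],-1)
    return P@R.T+o
E
python3 - <<'E'
from h import *
print({k:v for k,v in sense().items()})
for n in ['top','side']:
    p,d=capture(n); cv2.imwrite(f'pics/{n}0.png',p[...,::-1]); np.savez(f'{n}0.npz',p=p,d=d)
    print(n,get_calibration(n))
    for l in ['knob_red','knob_blue','box_red','box_blue','flux_jar','spoon','silver_cup','hammer','gift_box','brush']:
        r=search_frame(n,l); print(l,[(np.round(x['position'],3).tolist(),round(x['p'],2)) for x in r[:2]])
E
```

```text
pics
{'time_s': 0.0, 'joints': array([-4.93525433e+01,  2.20919154e+01,  3.79727464e-01, -2.76292207e-02,
       -6.84108911e+01, -1.48157724e+01]), 'joint_velocities': array([ 0.06412718, -0.03501903, -0.10965454, -0.10407371, -0.03860327,
       -0.01131575]), 'effort': array([ 8.76467620e-04, -3.90661776e+01,  1.87407678e+01,  4.21988860e+00,
        1.10433871e-02, -1.80424095e-04]), 'tcp_pos': array([ 0.27208556, -0.56202934,  0.23245058]), 'ee_rot': array([[-9.00155399e-01, -4.35567601e-01, -1.05906576e-03],
       [-4.35568873e-01,  9.00153355e-01,  1.92191115e-03],
       [ 1.16199372e-04,  2.19131478e-03, -9.99997592e-01]]), 'wrist_force': array([-0.47608823,  0.01545336, -0.50844167]), 'moment': array([ 0.02270738,  0.00203783, -0.01287416]), 'gripper_width': 0.9992571695772393}
top {'fov_y': 42.12795636066747, 'cx': 255.2795271658346, 'cy': 193.13770621043787, 'origin': array([3.49673218e-01, 1.29878881e-03, 1.79677909e+00]), 'attitude': array([[-0.02100031, -0.99336444,  0.1130755 ],
       [-0.99969794,  0.02230826,  0.01031405],
       [-0.01276813, -0.11282474, -0.9935
[... 543 characters left out ...]
: array([[-0.72578103, -0.35628604,  0.58847444],
       [-0.68787938,  0.3858035 , -0.61479885],
       [-0.00799125, -0.85100877, -0.52509068]])}
knob_red [([0.6, 0.198, 0.169], 0.6), ([0.476, 0.406, 0.05], 0.57)]
knob_blue [([0.63, -0.189, 0.144], 0.63)]
box_red [([0.628, 0.227, 0.089], 0.8), ([0.463, -0.43, 0.019], 0.53)]
box_blue [([0.642, -0.177, 0.076], 0.76), ([0.474, 0.406, 0.05], 0.39)]
flux_jar [([0.603, 0.196, 0.167], 0.69), ([0.582, 0.013, 0.036], 0.65)]
spoon [([0.459, 0.056, 0.012], 0.7)]
silver_cup [([0.48, 0.405, 0.05], 0.8)]
hammer [([0.464, -0.431, 0.018], 0.71)]
gift_box [([0.653, 0.381, 0.037], 0.64)]
brush [([0.671, -0.387, 0.021], 0.47), ([0.626, -0.189, 0.143], 0.19)]
```

```bash
python3 - <<'E'
from h import *
p=np.hstack([cv2.imread('pics/top0.png'),cv2.imread('pics/side0.png')]); cv2.imwrite('pics/both.png',cv2.resize(p,(800,300)))
# face plane fits
for n in ['top','side']:
    z=np.load(n+'0.npz'); P=cloud(n,z['d']); rgb=z['p'].astype(int); hsv=cv2.cvtColor(z['p'],cv2.COLOR_RGB2HSV)
    ok=z['d']>0
    for nm,yc in [('red',.2),('blue',-.2)]:
        reg=ok&(abs(P[...,1]-yc)<.12)&(abs(P[...,0]-.65)<.13)
        # face: low saturation
        m=reg&(hsv[...,1]<60)&(P[...,2]>.07)&(P[...,2]<.135)
        Q=P[m]; best=0
        rng=np.random.default_rng(0)
        for _ in range(400):
            a=Q[rng.choice(len(Q),3,False)]; nn=np.cross(a[1]-a[0],a[2]-a[0]); L=np.linalg.norm(nn)
            if L<1e-5: continue
            nn/=L; nn*=np.sign(nn[2])
            if nn[2]<.8 or nn[2]>.97: continue
            inl=abs((Q-a[0])@nn)<.003
            if inl.sum()>best: best=inl.sum(); I=inl
        A=Q[I]; c=A.mean(0); nn=np.linalg.svd(A-c)[2][2]; nn*=np.sign(nn[2])
        print(n,nm,len(Q),best,'c',c.round(4),'n',nn.round(3),'tilt',np.degrees(np.arccos(nn[2])).round(1),'yaw',np.degrees(np.arctan2(-nn[1],-nn[0])).round(1))
        b=cv2.minAreaRect((A[:,:2]*1000).astype(np.float32)); print('rect',b)
        h=hsv[...,0]
        km=reg&(hsv[...,1]>100)&(((h<10)|(h>170)) if nm=='red' else ((h>100)&(h<130)))&(P[...,2]>.1)
        K=P[km]; print('knob px',len(K),K.mean(0).round(4),K.min(0).round(3),K.max(0).round(3))
        t=K[(K@nn)>np.percentile(K@nn,90)-.004]; print('top face',len(t),t.mean(0).round(4), 'height off face',((t-c)@nn).mean().round(4))
E
```

```text
top red 1412 616 c [0.6343 0.1974 0.101 ] n [-0.415 -0.07   0.907] tilt 24.9 yaw 9.6
rect ((632.0388793945312, 198.0417022705078), (127.37097930908203, 111.83953857421875), 9.21129035949707)
knob px 57 [0.6019 0.1928 0.1701] [0.588 0.182 0.103] [0.626 0.211 0.182]
top face 21 [0.5962 0.1902 0.1769] height off face 0.0852
top blue 1402 593 c [ 0.6449 -0.2     0.0998] n [-0.414  0.079  0.907] tilt 24.9 yaw -10.8
rect ((644.693603515625, -201.6814422607422), (110.23011016845703, 128.67794799804688), 78.08785247802734)
knob px 57 [ 0.6285 -0.1963  0.1433] [ 0.614 -0.212  0.108] [ 0.644 -0.183  0.159]
top face 24 [ 0.6242 -0.195   0.1492] height off face 0.0537
side red 1746 1273 c [0.632  0.2053 0.0993] n [-0.415 -0.057  0.908] tilt 24.8 yaw 7.8
rect ((638.7708740234375, 199.75653076171875), (130.8694610595703, 110.8148422241211), 9.90015697479248)
knob px 108 [0.5997 0.1977 0.1697] [0.589 0.18  0.152] [0.614 0.209 0.18 ]
top face 69 [0.6009 0.195  0.1743] height off face 0.0816
side blue 906 694 c [ 0.6448 -0.19    0.0983] n [-0.414  0.091  0.906] tilt 25.1 yaw -12.5
rect ((651.1498413085938, -197.06332397460938), (114.947998046875, 129.3959503173828), 78.14646911621094)
knob px 54 [ 0.6252 -0.1891  0.1401] [ 0.617 -0.201  0.125] [ 0.636 -0.18   0.152]
top face 28 [ 0.6248 -0.1912  0.1465] height off face 0.0519
```

View pics/both.png

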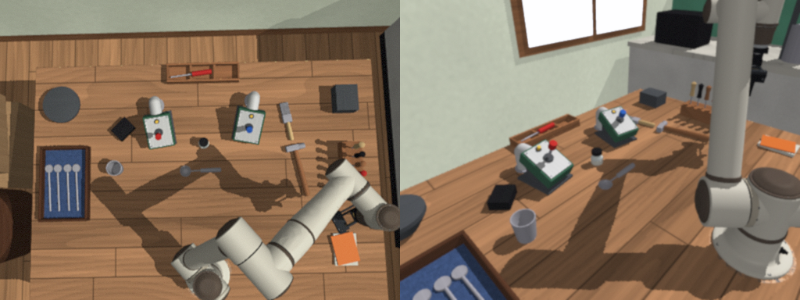

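Top view half (left): red-knob box at px (158,132), blue-knob box at (249,125), the jar between them at (204,142), and the spoon in front at (205,170). The fitted faces agree with the network positions. Tool stays vertical, so I work out the hover moves next.

```bash
cat >> h.py <<'E'
FACE={'red':(np.array([.6325,.198,.1015]),9.3),'blue':(np.array([.646,-.1974,.101]),-11.3)}
def axes(b):
    c,y=FACE[b]; y=np.radians(y); s,k=np.sin(np.radians(25)),np.cos(np.radians(25))
    n=np.array([-s*np.cos(y),-s*np.sin(y),k]); ey=np.array([-np.sin(y),np.cos(y),0]); return c,n,ey
def plan(target,yaw):
    """travel cm and roll for TCP target with jaws along box y of given yaw"""
    s=sense(); R=s['ee_rot']; t=R.T@(np.array(target)-s['tcp_pos'])*100
    cur=np.degrees(np.arctan2(R[1,1],R[0,1])); d=(90+yaw-cur+90)%180-90
    print('travel',t.round(2),'roll',round(-d,1),'t',s['time_s'],'j6',s['joints'][5].round(1),'F',s['wrist_force'].round(2))
E
python3 - <<'E'
from h import *
plan(sense()['tcp_pos']+[0,0,.07],9.3)
plan([.56,.19,.30],9.3)
E
```

```text
travel [-0. -0. -7.] roll 16.5 t 1.1 j6 -14.8 F [0.29 0.17 0.18]
travel [-58.68  55.2   -6.64] roll 16.5 t 1.1 j6 -14.8 F [0.29 0.17 0.18]
```

Emit:
arm_command(rows=[{"fingers":0,"travel":[0,0,-4],"roll":6},{"fingers":0,"travel":[-2,2,-7],"roll":12},{"fingers":0,"travel":[-5,5,-7],"roll":16.5},{"fingers":0,"travel":[-8,8,-7],"roll":16.5},{"fingers":0,"travel":[-11,11,-7],"roll":16.5},{"fingers":0,"travel":[-14,14,-7],"roll":16.5},{"fingers":0,"travel":[-17,17,-7],"roll":16.5},{"fingers":0,"travel":[-20,20,-7],"roll":16.5},{"fingers":0,"travel":[-23,23,-7],"roll":16.5},{"fingers":0,"travel":[-26,26,-7],"roll":16.5}])

```text
time_s: 2.1
tcp_pos: [0.3933, -0.2136, 0.3039]
ee_rot: [[-0.987, -0.162, 0.001], [-0.162, 0.987, -0.0], [-0.001, -0.0, -1.0]]
wrist_force: [0.8, -0.4, 0.2]
gripper_width: 0.173
```

```bash
python3 - <<'E'
from h import *
print(sense()['tcp_pos'],sense()['joints'])
plan([.56,.19,.30],9.3)
E
```

```text
[ 0.393271  -0.2135878  0.3039266] [-7.58503395e+00  1.53445350e+00 -1.58339483e+01  1.65439699e-03
 -7.25682696e+01 -7.30916136e+01]
travel [-22.99  37.12   0.4 ] roll 0.0 t 2.1 j6 -73.1 F [ 0.84 -0.43  0.15]
```

Emit:
arm_command(rows=[{"fingers":0,"travel":[-2.5,4,0],"roll":0},{"fingers":0,"travel":[-5,8,0],"roll":0},{"fingers":0,"travel":[-7.5,12,0],"roll":0},{"fingers":0,"travel":[-10,16,0],"roll":0},{"fingers":0,"travel":[-12.5,20,0],"roll":0},{"fingers":0,"travel":[-15,24,0],"roll":0},{"fingers":0,"travel":[-17.5,28,0],"roll":0},{"fingers":0,"travel":[-20,32,0],"roll":0},{"fingers":0,"travel":[-23,37,0.4],"roll":0},{"fingers":0,"travel":[-23,37,0.4],"roll":0}])

```text
time_s: 3.1
tcp_pos: [0.5611, 0.1913, 0.2978]
ee_rot: [[-0.986, -0.166, -0.001], [-0.166, 0.986, -0.0], [0.001, 0.0, -1.0]]
wrist_force: [-1.1, -1.6, -1.6]
gripper_width: 0.001
```

```bash
python3 - <<'E'
from h import *
pose=campose('wrist'); p,d=capture('wrist'); cv2.imwrite('pics/w1.png',p[...,::-1])
print(sense()['tcp_pos'],sense()['joints'].round(1), 'cam',pose[1].round(3),pose[0][:,2].round(2))
P=cloud('wrist',d,pose); hsv=cv2.cvtColor(p,cv2.COLOR_RGB2HSV); h=hsv[...,0]
c,n,ey=axes('red')
km=(d>0)&(hsv[...,1]>120)&((h<8)|(h>172))&(P[...,2]>.1)&(np.linalg.norm(P-(c+.07*n),axis=-1)<.05)
K=P[km]
if len(K):
    q=(K-c)@n; t=K[q>np.percentile(q,95)-.004]; print(len(K),t.mean(0).round(4),'h',((t-c)@n).mean().round(4),'expected',(c+.082*n).round(4))
m=(d>0)&(hsv[...,1]<60)&(abs((P-c)@n)<.006)&(np.linalg.norm(P-c,axis=-1)<.07)
A=P[m]
if len(A)>50:
    nn=np.linalg.svd(A-A.mean(0))[2][2]; nn*=np.sign(nn[2]); print(len(A),A.mean(0),nn.round(3),'off',((A-c)@n).mean(),np.degrees(np.arctan2(-nn[1],-nn[0])),cv2.minAreaRect((A[:,:2]*1000).astype(np.float32)))
plan(c+.082*n+np.array([0,0,.011+.03]),9.3)
E
```

```text
[0.56076178 0.19036496 0.29782256] [  34.4   16.8    1.9   -0.   -75.2 -114.9] cam [0.496 0.18  0.449] [ 0.24  0.04 -0.97]
54 [0.5914 0.1933 0.1698] h 0.0794 expected [0.5983 0.1924 0.1758]
2131 [0.59720035 0.19249949 0.08210807] [-0.422 -0.063  0.904] off -0.002477205547955512 8.46209135836257 ((597.6342163085938, 192.47811889648438), (44.474586486816406, 103.7123031616211), 6.848780155181885)
travel [-3.75 -0.42  8.09] roll 0.2 t 3.15 j6 -114.9 F [ 0.77  1.04 -0.04]
```

View pics/w1.png

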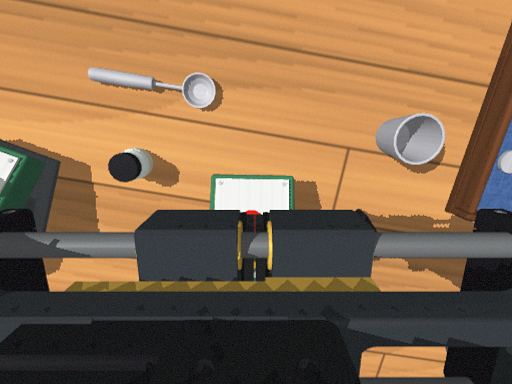

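Wrist view: red knob at px (252,212) just ahead of the closed fingers (255,255), laterally aligned; jar (130,163) and spoon (200,90) clear. Go above the knob.

Emit:
arm_command(rows=[{"fingers":0,"travel":[-4.3,-0.4,3],"roll":0},{"fingers":0,"travel":[-4.3,-0.5,6],"roll":0},{"fingers":0,"travel":[-4.3,-0.5,9.3],"roll":0},{"fingers":0,"travel":[-4.3,-0.5,9.3],"roll":0}])

```text
time_s: 3.55
tcp_pos: [0.6003, 0.1868, 0.2015]
ee_rot: [[-0.987, -0.16, -0.01], [-0.16, 0.987, -0.004], [0.011, -0.003, -1.0]]
wrist_force: [-0.7, 0.1, -0.6]
gripper_width: 0.003
```

Emit:
arm_command(rows=[{"fingers":0,"travel":[-0.21,0,0.45],"roll":0},{"fingers":0,"travel":[-0.42,0,0.9],"roll":0},{"fingers":0,"travel":[-0.63,0,1.36],"roll":0},{"fingers":0,"travel":[-0.85,0,1.8],"roll":0}])

```text
time_s: 3.95
tcp_pos: [0.6121, 0.1907, 0.19]
ee_rot: [[-0.987, -0.162, 0.002], [-0.162, 0.987, 0.001], [-0.002, 0.0, -1.0]]
wrist_force: [-6.5, -0.4, 15.4]
gripper_width: 0.004
```

Emit:
arm_command(rows=[{"fingers":0,"travel":[-0.13,0,0.27],"roll":0},{"fingers":0,"travel":[-0.25,0,0.54],"roll":0},{"fingers":0,"travel":[-0.38,0,0.81],"roll":0},{"fingers":0,"travel":[-0.51,0,1.09],"roll":0},{"fingers":0,"travel":[-0.63,0,1.36],"roll":0},{"fingers":0,"travel":[-0.76,0,1.63],"roll":0},{"fingers":0,"travel":[-0.85,0,1.8],"roll":0},{"fingers":0,"travel":[-0.85,0,1.8],"roll":0}])

```text
time_s: 4.75
tcp_pos: [0.621, 0.1921, 0.1708]
ee_rot: [[-0.987, -0.162, 0.002], [-0.162, 0.987, 0.001], [-0.002, 0.0, -1.0]]
wrist_force: [1.0, -0.1, 3.3]
gripper_width: 0.007
```

Emit:
arm_command(rows=[{"fingers":0,"travel":[-0.06,0,0.14],"roll":0},{"fingers":0,"travel":[-0.13,0,0.27],"roll":0},{"fingers":0,"travel":[-0.13,0,0.27],"roll":0}])

```text
time_s: 5.05
tcp_pos: [0.6221, 0.1924, 0.1681]
ee_rot: [[-0.987, -0.162, 0.002], [-0.162, 0.987, 0.001], [-0.002, 0.0, -1.0]]
wrist_force: [2.2, -1.1, 3.4]
gripper_width: 0.007
```

Drag of about 3 N: still sliding. Continue in 2 mm steps.

Emit:
arm_command(rows=[{"fingers":0,"travel":[-0.04,0,0.09],"roll":0},{"fingers":0,"travel":[-0.08,0,0.18],"roll":0},{"fingers":0,"travel":[-0.08,0,0.18],"roll":0}])

```text
time_s: 5.35
tcp_pos: [0.6229, 0.1924, 0.1664]
ee_rot: [[-0.987, -0.162, 0.002], [-0.162, 0.987, 0.0], [-0.002, 0.0, -1.0]]
wrist_force: [1.9, -1.1, 4.2]
gripper_width: 0.007
```

Emit:
arm_command(rows=[{"fingers":0,"travel":[-0.04,0,0.09],"roll":0},{"fingers":0,"travel":[-0.08,0,0.18],"roll":0},{"fingers":0,"travel":[-0.08,0,0.18],"roll":0}])

```text
time_s: 5.65
tcp_pos: [0.6236, 0.1926, 0.1646]
ee_rot: [[-0.987, -0.162, 0.002], [-0.162, 0.987, 0.0], [-0.002, 0.0, -1.0]]
wrist_force: [3.3, -0.7, 4.6]
gripper_width: 0.006
```

Emit:
arm_command(rows=[{"fingers":0,"travel":[-0.04,0,0.09],"roll":0},{"fingers":0,"travel":[-0.08,0,0.18],"roll":0},{"fingers":0,"travel":[-0.08,0,0.18],"roll":0}])

```text
time_s: 5.95
tcp_pos: [0.6242, 0.1926, 0.1634]
ee_rot: [[-0.987, -0.162, 0.002], [-0.162, 0.987, 0.0], [-0.002, 0.0, -1.0]]
wrist_force: [0.9, -0.2, 6.6]
gripper_width: 0.007
```

Emit:
arm_command(rows=[{"fingers":0,"travel":[-0.04,0,0.09],"roll":0},{"fingers":0,"travel":[-0.08,0,0.18],"roll":0},{"fingers":0,"travel":[-0.08,0,0.18],"roll":0}])

```text
time_s: 6.25
tcp_pos: [0.6245, 0.1927, 0.1631]
ee_rot: [[-0.987, -0.163, 0.001], [-0.163, 0.987, -0.0], [-0.001, -0.0, -1.0]]
wrist_force: [-2.4, -1.1, 12.5]
gripper_width: 0.004
```

Stop reached (no motion, force rising). One more firm push, then back off along the axis and up.

Emit:
arm_command(rows=[{"fingers":0,"travel":[-0.08,0,0.18],"roll":0},{"fingers":0,"travel":[-0.08,0,0.18],"roll":0}])

```text
time_s: 6.45
tcp_pos: [0.6248, 0.1926, 0.1628]
ee_rot: [[-0.987, -0.163, 0.001], [-0.163, 0.987, -0.001], [-0.0, -0.001, -1.0]]
wrist_force: [-6.1, -0.8, 19.7]
gripper_width: 0.007
```

Emit:
arm_command(rows=[{"fingers":0,"travel":[0.6,0,-1.4],"roll":0},{"fingers":20,"travel":[1,0,-5],"roll":0},{"fingers":40,"travel":[4,0,-9],"roll":0},{"fingers":60,"travel":[7,0,-13],"roll":0},{"fingers":70,"travel":[9,0,-13],"roll":0},{"fingers":70,"travel":[9,0,-13],"roll":0}])

```text
time_s: 7.05
tcp_pos: [0.5336, 0.1779, 0.2896]
ee_rot: [[-0.987, -0.163, -0.002], [-0.163, 0.987, 0.001], [0.001, 0.002, -1.0]]
wrist_force: [0.7, 0.7, -0.6]
gripper_width: 0.377
```

```bash
python3 - <<'E'
from h import *
for nmcam in ['side','top']:
    p,d=capture(nmcam); P=cloud(nmcam,d); hsv=cv2.cvtColor(p,cv2.COLOR_RGB2HSV); h=hsv[...,0]
    if nmcam=='side': cv2.imwrite('pics/s2.png',cv2.resize(p[130:250,120:320,::-1],(800,480)))
    for b in ['red','blue']:
        c,n,ey=axes(b)
        km=(d>0)&(hsv[...,1]>100)&(((h<10)|(h>170)) if b=='red' else ((h>100)&(h<130)))&(np.linalg.norm(P-(c+.055*n),axis=-1)<.05)
        q=(P[km]-c)@n; print(nmcam,b,len(q),'outer end',np.percentile(q,95).round(4) if len(q) else None)
c,n,ey=axes('blue')
plan(c+.04*n+np.array([-.05,0,.15]),-11.3)
E
```

```text
side red 103 outer end 0.0515
side blue 54 outer end 0.0525
top red 0 outer end None
top blue 57 outer end 0.0563
travel [  1.69 -37.44   0.05] roll 20.6 t 7.15 j6 -115.5 F [-0.03  0.38 -0.22]
```

View pics/s2.png

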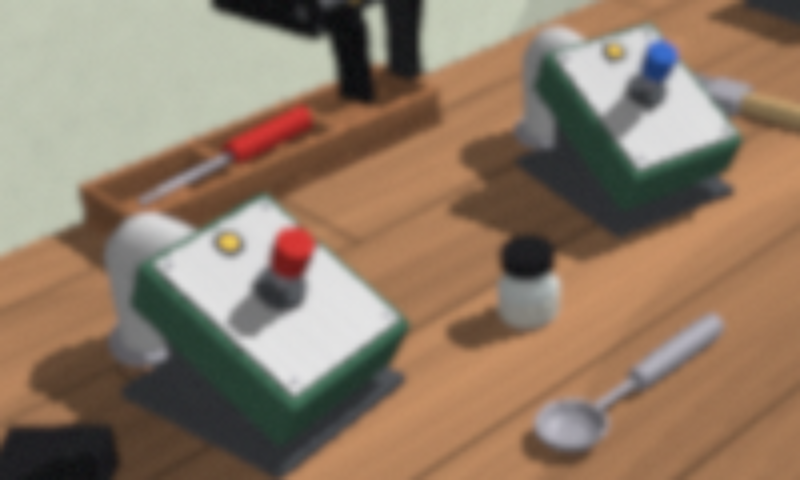

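Red knob (px 292,252) is flush-home, its outer end 51.5 mm off the face, with its tell-tale down at (229,243); blue knob (660,60) is still home. On to blue.

Emit:
arm_command(rows=[{"fingers":70,"travel":[0.2,-4.5,0],"roll":7},{"fingers":70,"travel":[0.4,-9,0],"roll":14},{"fingers":70,"travel":[0.6,-13.5,0],"roll":20.6},{"fingers":70,"travel":[0.8,-18,0],"roll":20.6},{"fingers":70,"travel":[1,-22.5,0],"roll":20.6},{"fingers":70,"travel":[1.2,-27,0],"roll":20.6},{"fingers":70,"travel":[1.4,-31.5,0],"roll":20.6},{"fingers":70,"travel":[1.6,-36,0],"roll":20.6},{"fingers":70,"travel":[1.7,-37.4,0],"roll":20.6},{"fingers":70,"travel":[1.7,-37.4,0],"roll":20.6}])

```text
time_s: 8.15
tcp_pos: [0.5802, -0.1957, 0.286]
ee_rot: [[-0.98, 0.199, -0.005], [0.199, 0.98, 0.001], [0.005, -0.0, -1.0]]
wrist_force: [0.4, 1.3, -0.3]
gripper_width: 0.699
```

```bash
python3 - <<'E'
from h import *
pose=campose('wrist'); p,d=capture('wrist'); cv2.imwrite('pics/w3.png',p[...,::-1])
P=cloud('wrist',d,pose); hsv=cv2.cvtColor(p,cv2.COLOR_RGB2HSV); h=hsv[...,0]
c,n,ey=axes('blue')
km=(d>0)&(hsv[...,1]>110)&((h>100)&(h<130))&(np.linalg.norm(P-(c+.045*n),axis=-1)<.04)
K=P[km]; q=(K-c)@n; t=K[q>np.percentile(q,95)-.004]; print(len(K),t.mean(0).round(4),'h',((t-c)@n).mean().round(4),'expected',(c+.052*n).round(4))
m=(d>0)&(hsv[...,1]<60)&(abs((P-c)@n)<.006)&(np.linalg.norm(P-c,axis=-1)<.07)
A=P[m]
if len(A)>50:
    nn=np.linalg.svd(A-A.mean(0))[2][2]; nn*=np.sign(nn[2]); print(len(A),A.mean(0),nn.round(3),'off',((A-c)@n).mean(),np.degrees(np.arctan2(-nn[1],-nn[0])),cv2.minAreaRect((A[:,:2]*1000).astype(np.float32)))
print(sense()['tcp_pos'])
plan(c+.043*n+np.array([0,0,-.008]),-11.3)
E
```

```text
410 [ 0.6266 -0.1948  0.147 ] h 0.0499 expected [ 0.6244 -0.1931  0.1481]
4764 [ 0.63939206 -0.19722072  0.09580945] [-0.416  0.088  0.905] off -0.0019508918962648195 -11.915944492958268 ((649.2265625, -199.73428344726562), (105.59408569335938, 121.88160705566406), 78.43952178955078)
[ 0.58022245 -0.1942695   0.28651801]
travel [-4.76  0.99 15.44] roll -0.1 t 8.2 j6 -98.0 F [-0.06  0.08  0.03]
```

View pics/w3.png

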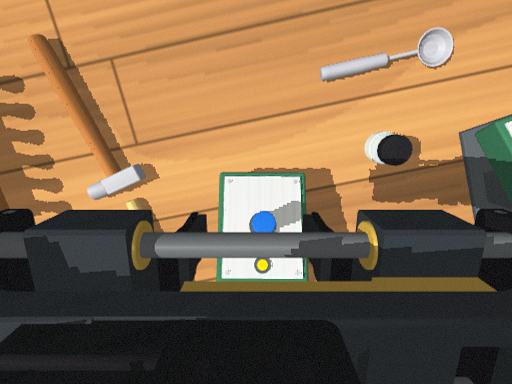

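Blue knob at px (263,222), its tell-tale down at (262,265), hammer, jar and spoon clear of the fingers' path. Descend around the knob, then close.

Emit:
arm_command(rows=[{"fingers":70,"travel":[-3,0.9,2],"roll":0},{"fingers":70,"travel":[-5,0.9,6],"roll":0},{"fingers":70,"travel":[-5,0.9,10],"roll":0},{"fingers":70,"travel":[-5,0.9,13],"roll":0},{"fingers":70,"travel":[-5,0.9,15],"roll":0},{"fingers":70,"travel":[-5,0.9,15.5],"roll":0},{"fingers":70,"travel":[-5,0.9,15.5],"roll":0}])

```text
time_s: 8.9
tcp_pos: [0.631, -0.1933, 0.1331]
ee_rot: [[-0.981, 0.194, -0.002], [0.194, 0.981, 0.0], [0.002, -0.0, -1.0]]
wrist_force: [-0.0, 0.1, 0.2]
gripper_width: 0.7
```

```bash
python3 - <<'E'
from h import *
plan([.6308,-.1952,.131],-11.3); print(sense()['tcp_pos'],sense()['wrist_force'])
p,d=capture('wrist'); cv2.imwrite('pics/w4.png',p[...,::-1])
E
```

```text
travel [-0.01 -0.19  0.21] roll 0.1 t 8.9 j6 -98.2 F [-0.01  0.1   0.25]
[ 0.63104041 -0.19327943  0.13306598] [-0.01279921  0.09815468  0.24996684]
```

View pics/w4.png

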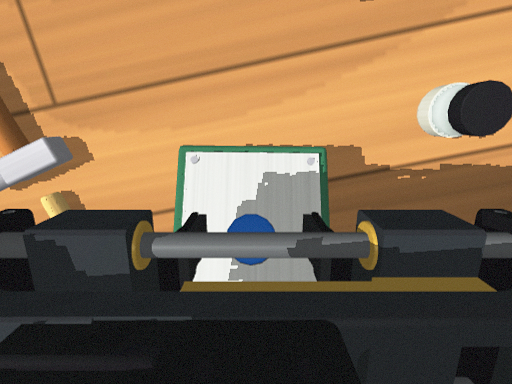

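Knob (250,240) between the fingers (203 and 307), about 2 mm to the left, agreeing with the plan figure. Shift and close.

Emit:
arm_command(rows=[{"fingers":60,"travel":[0,-0.2,0.1],"roll":0},{"fingers":40,"travel":[0,-0.2,0.1],"roll":0},{"fingers":28,"travel":[0,-0.2,0.1],"roll":0},{"fingers":15,"travel":[0,-0.2,0.1],"roll":0},{"fingers":0,"travel":[0,-0.2,0.1],"roll":0},{"fingers":0,"travel":[0,-0.2,0.1],"roll":0},{"fingers":0,"travel":[0,-0.2,0.1],"roll":0},{"fingers":0,"travel":[0,-0.2,0.1],"roll":0}])

```text
time_s: 9.75
tcp_pos: [0.631, -0.1957, 0.1332]
ee_rot: [[-0.981, 0.195, 0.001], [0.195, 0.981, 0.001], [-0.0, 0.001, -1.0]]
wrist_force: [-0.2, 6.1, 2.4]
gripper_width: 0.313
```

Emit:
arm_command(rows=[{"fingers":0,"travel":[0.08,0.08,-0.18],"roll":0},{"fingers":0,"travel":[0.17,0.08,-0.36],"roll":0},{"fingers":0,"travel":[0.25,0.08,-0.54],"roll":0},{"fingers":0,"travel":[0.25,0.08,-0.54],"roll":0}])

```text
time_s: 10.15
tcp_pos: [0.6286, -0.1952, 0.1384]
ee_rot: [[-0.981, 0.196, 0.0], [0.196, 0.981, 0.0], [-0.0, 0.0, -1.0]]
wrist_force: [2.3, 2.5, -2.2]
gripper_width: 0.311
```

Emit:
arm_command(rows=[{"fingers":0,"travel":[0.04,0,-0.09],"roll":0},{"fingers":0,"travel":[0.08,0,-0.18],"roll":0},{"fingers":0,"travel":[0.08,0,-0.18],"roll":0}])

```text
time_s: 10.45
tcp_pos: [0.6278, -0.195, 0.1402]
ee_rot: [[-0.981, 0.195, 0.0], [0.195, 0.981, 0.0], [-0.0, 0.0, -1.0]]
wrist_force: [3.6, 3.1, -3.5]
gripper_width: 0.313
```

Emit:
arm_command(rows=[{"fingers":0,"travel":[0.04,0,-0.09],"roll":0},{"fingers":0,"travel":[0.08,0,-0.18],"roll":0},{"fingers":0,"travel":[0.08,0,-0.18],"roll":0}])

```text
time_s: 10.75
tcp_pos: [0.6269, -0.1948, 0.1421]
ee_rot: [[-0.981, 0.195, 0.0], [0.195, 0.981, 0.0], [-0.0, 0.0, -1.0]]
wrist_force: [4.0, 2.6, -3.0]
gripper_width: 0.315
```

Emit:
arm_command(rows=[{"fingers":0,"travel":[0.04,0,-0.09],"roll":0},{"fingers":0,"travel":[0.08,0,-0.18],"roll":0},{"fingers":0,"travel":[0.08,0,-0.18],"roll":0}])

```text
time_s: 11.05
tcp_pos: [0.6261, -0.1946, 0.1438]
ee_rot: [[-0.981, 0.195, 0.0], [0.195, 0.981, 0.0], [-0.0, 0.0, -1.0]]
wrist_force: [3.8, 3.3, -3.2]
gripper_width: 0.313
```

Emit:
arm_command(rows=[{"fingers":0,"travel":[0.04,0,-0.09],"roll":0},{"fingers":0,"travel":[0.08,0,-0.18],"roll":0},{"fingers":0,"travel":[0.08,0,-0.18],"roll":0}])

```text
time_s: 11.35
tcp_pos: [0.6253, -0.1945, 0.1456]
ee_rot: [[-0.981, 0.195, 0.0], [0.195, 0.981, 0.0], [0.0, 0.0, -1.0]]
wrist_force: [3.7, 2.8, -3.2]
gripper_width: 0.318
```

```bash
cat > chk.py <<'E'
from h import *
s=sense(); c,n,ey=axes('blue'); print('F.n',(s['wrist_force']@n).round(2),'out mm',((s['tcp_pos']-[.631,-.1957,.1332])@n*1000).round(1),s['time_s'])
E
python3 chk.py
```

```text
F.n -4.24 out mm 13.7 11.35
```

Emit:
arm_command(rows=[{"fingers":0,"travel":[0.04,0,-0.09],"roll":0},{"fingers":0,"travel":[0.08,0,-0.18],"roll":0},{"fingers":0,"travel":[0.08,0,-0.18],"roll":0}])

```text
time_s: 11.65
tcp_pos: [0.6245, -0.1943, 0.1473]
ee_rot: [[-0.981, 0.195, 0.0], [0.195, 0.981, 0.0], [-0.0, 0.0, -1.0]]
wrist_force: [3.9, 2.5, -3.3]
gripper_width: 0.311
```

Emit:
arm_command(rows=[{"fingers":0,"travel":[0.04,0,-0.09],"roll":0},{"fingers":0,"travel":[0.08,0,-0.18],"roll":0},{"fingers":0,"travel":[0.08,0,-0.18],"roll":0}])

```text
time_s: 11.95
tcp_pos: [0.6237, -0.1941, 0.1492]
ee_rot: [[-0.981, 0.195, -0.0], [0.195, 0.981, 0.0], [0.0, 0.0, -1.0]]
wrist_force: [3.5, 3.5, -2.2]
gripper_width: 0.314
```

Emit:
arm_command(rows=[{"fingers":0,"travel":[0.04,0,-0.09],"roll":0},{"fingers":0,"travel":[0.08,0,-0.18],"roll":0},{"fingers":0,"travel":[0.08,0,-0.18],"roll":0}])

```text
time_s: 12.25
tcp_pos: [0.6229, -0.194, 0.1509]
ee_rot: [[-0.981, 0.195, 0.0], [0.195, 0.981, 0.0], [0.0, 0.0, -1.0]]
wrist_force: [3.2, 2.8, -3.7]
gripper_width: 0.318
```

```bash
cat >> chk.py <<'E'
p,d=capture('side'); P=cloud('side',d); hsv=cv2.cvtColor(p,cv2.COLOR_RGB2HSV); h=hsv[...,0]
for b in ['red','blue']:
    c,n,ey=axes(b)
    km=(d>0)&(hsv[...,1]>100)&(((h<10)|(h>170)) if b=='red' else ((h>100)&(h<130)))&(np.linalg.norm((P-c)-((P-c)@n)[...,None]*n,axis=-1)<.03)
    q=(P[km]-c)@n*1000; print(b,len(q),'knob off face',np.percentile(q,[5,95]).round(1) if len(q) else None)
    pin=c+.05*np.cross(ey,n)*np.sign(np.cross(ey,n)[2])
    pm=(d>0)&(h>18)&(h<35)&(hsv[...,1]>120)&(np.linalg.norm(P-pin,axis=-1)<.022)
    q=(P[pm]-c)@n*1000; print(' pin',len(q),np.percentile(q,[50,90]).round(1) if len(q) else None)
cv2.imwrite('pics/last.png',cv2.resize(p[130:250,120:320,::-1],(800,480)))
E
python3 chk.py
```

```text
F.n -4.47 out mm 19.5 12.25
red 108 knob off face [30.8 51.6]
 pin 11 [1.3 2. ]
blue 63 knob off face [53.4 73.4]
 pin 5 [1.3 1.8]
```

Knob is moving with the fingers (outer end 52 → 73 mm), pin still down. Keep pulling.

Emit:
arm_command(rows=[{"fingers":0,"travel":[0.04,0,-0.09],"roll":0},{"fingers":0,"travel":[0.08,0,-0.18],"roll":0},{"fingers":0,"travel":[0.08,0,-0.18],"roll":0}])

```text
time_s: 12.6
tcp_pos: [0.6221, -0.1938, 0.1527]
ee_rot: [[-0.981, 0.195, -0.0], [0.195, 0.981, 0.0], [0.0, 0.0, -1.0]]
wrist_force: [3.9, 3.9, -3.1]
gripper_width: 0.312
```

Emit:
arm_command(rows=[{"fingers":0,"travel":[0.04,0,-0.09],"roll":0},{"fingers":0,"travel":[0.08,0,-0.18],"roll":0},{"fingers":0,"travel":[0.08,0,-0.18],"roll":0}])

```text
time_s: 12.9
tcp_pos: [0.6213, -0.1936, 0.1544]
ee_rot: [[-0.981, 0.195, -0.0], [0.195, 0.981, 0.0], [0.0, 0.0, -1.0]]
wrist_force: [3.3, 3.4, -3.8]
gripper_width: 0.312
```

Emit:
arm_command(rows=[{"fingers":0,"travel":[0.04,0,-0.09],"roll":0},{"fingers":0,"travel":[0.08,0,-0.18],"roll":0},{"fingers":0,"travel":[0.08,0,-0.18],"roll":0}])

```text
time_s: 13.2
tcp_pos: [0.6205, -0.1934, 0.1563]
ee_rot: [[-0.981, 0.195, -0.0], [0.195, 0.981, 0.0], [0.0, 0.0, -1.0]]
wrist_force: [3.7, 3.1, -2.5]
gripper_width: 0.313
```

Out about 25.5 mm, still drag.

Emit:
arm_command(rows=[{"fingers":0,"travel":[0.04,0,-0.09],"roll":0},{"fingers":0,"travel":[0.08,0,-0.18],"roll":0},{"fingers":0,"travel":[0.08,0,-0.18],"roll":0}])

```text
time_s: 13.5
tcp_pos: [0.6197, -0.1933, 0.1579]
ee_rot: [[-0.981, 0.195, -0.0], [0.195, 0.981, 0.0], [0.0, 0.0, -1.0]]
wrist_force: [3.4, 3.7, -3.9]
gripper_width: 0.314
```

Emit:
arm_command(rows=[{"fingers":0,"travel":[0.04,0,-0.09],"roll":0},{"fingers":0,"travel":[0.08,0,-0.18],"roll":0},{"fingers":0,"travel":[0.08,0,-0.18],"roll":0}])

```text
time_s: 13.8
tcp_pos: [0.6188, -0.1931, 0.16]
ee_rot: [[-0.981, 0.195, -0.0], [0.195, 0.981, 0.0], [0.001, 0.0, -1.0]]
wrist_force: [4.2, 3.8, -2.8]
gripper_width: 0.312
```

Emit:
arm_command(rows=[{"fingers":0,"travel":[0.04,0,-0.09],"roll":0},{"fingers":0,"travel":[0.08,0,-0.18],"roll":0},{"fingers":0,"travel":[0.08,0,-0.18],"roll":0}])

```text
time_s: 14.1
tcp_pos: [0.6178, -0.1929, 0.162]
ee_rot: [[-0.981, 0.195, -0.001], [0.195, 0.981, 0.0], [0.001, 0.0, -1.0]]
wrist_force: [2.3, 4.9, -0.6]
gripper_width: 0.308
```

Resistance has fallen to about 1 N: the click is drawing. Smaller steps.

Emit:
arm_command(rows=[{"fingers":0,"travel":[0.04,0,-0.09],"roll":0},{"fingers":0,"travel":[0.04,0,-0.09],"roll":0}])

```text
time_s: 14.3
tcp_pos: [0.6174, -0.1928, 0.163]
ee_rot: [[-0.981, 0.195, -0.001], [0.195, 0.981, 0.0], [0.001, 0.0, -1.0]]
wrist_force: [1.8, 6.0, -2.0]
gripper_width: 0.312
```

Emit:
arm_command(rows=[{"fingers":0,"travel":[0.04,0,-0.09],"roll":0},{"fingers":0,"travel":[0.04,0,-0.09],"roll":0}])

```text
time_s: 14.5
tcp_pos: [0.617, -0.1927, 0.164]
ee_rot: [[-0.981, 0.195, -0.001], [0.195, 0.981, 0.0], [0.001, 0.0, -1.0]]
wrist_force: [1.5, 6.5, -0.4]
gripper_width: 0.315
```

```bash
python3 chk.py
```

```text
F.n -0.46 out mm 33.9 14.5
red 107 knob off face [29.3 51.3]
 pin 12 [0.4 2.2]
blue 65 knob off face [67.6 87. ]
 pin 8 [ 8.4 11.6]
```

Pin is rising. One or two more millimetres to feel the jump.

Emit:
arm_command(rows=[{"fingers":0,"travel":[0.04,0,-0.09],"roll":0},{"fingers":0,"travel":[0.04,0,-0.09],"roll":0}])

```text
time_s: 14.75
tcp_pos: [0.6168, -0.1927, 0.1643]
ee_rot: [[-0.981, 0.196, -0.0], [0.196, 0.981, 0.0], [0.001, 0.0, -1.0]]
wrist_force: [3.6, 5.1, -2.6]
gripper_width: 0.31
```

```bash
python3 chk.py
```

```text
F.n -3.41 out mm 34.3 14.75
red 108 knob off face [29.4 51.4]
 pin 12 [-0.1  1.4]
blue 67 knob off face [66.  87.6]
 pin 8 [ 8.4 13.3]
```

Force jumped and motion stalled at the click, with the pin up. Release.

Emit:
arm_command(rows=[{"fingers":35,"travel":[0,0.1,0],"roll":0},{"fingers":50,"travel":[0,0.1,0],"roll":0},{"fingers":70,"travel":[0,0.1,0],"roll":0},{"fingers":70,"travel":[0,0.1,0],"roll":0},{"fingers":70,"travel":[0,0.1,0],"roll":0},{"fingers":70,"travel":[0,0.1,-3],"roll":0},{"fingers":70,"travel":[0,0.1,-6],"roll":0},{"fingers":70,"travel":[0,0.1,-10],"roll":0},{"fingers":70,"travel":[4,0.1,-12],"roll":0},{"fingers":70,"travel":[4,0.1,-12],"roll":0}])

```text
time_s: 15.8
tcp_pos: [0.5766, -0.1843, 0.2895]
ee_rot: [[-0.981, 0.195, 0.007], [0.195, 0.981, -0.001], [-0.007, 0.0, -1.0]]
wrist_force: [1.0, -0.4, 0.9]
gripper_width: 0.702
```

```bash
python3 chk.py; python3 - <<'E'
from h import *
p,d=capture('wrist'); a=cv2.imread('pics/last.png'); 
cv2.imwrite('pics/fin.png',np.hstack([cv2.resize(a,(400,240)),cv2.resize(p[120:360,100:500,::-1],(400,240))]))
E
```

```text
F.n 0.35 out mm 165.1 15.8
red 114 knob off face [28.6 51.2]
 pin 12 [0.8 2.4]
blue 59 knob off face [68.3 86.7]
 pin 8 [ 9.3 14.9]
```

View pics/fin.png

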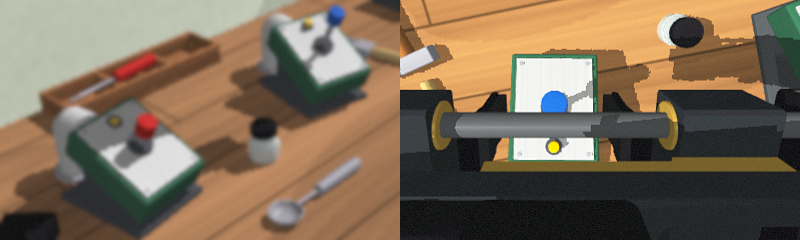

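Side view: blue knob well out (336,15) with its pin standing up (307,22); red home (145,125) with its pin down (115,120). The jar and spoon have not moved and the gripper is clear.

```bash
python3 -c "
from station import *
print(sense()['wrist_force'],sense()['time_s']); print(finish_job())"
```

```text
[ 0.4433101  -0.58645379  0.21814572] 15.9
the job is handed in; nothing more can be done
None
```

The extraction is switched over and handed in at 15.9 s. I pushed the red knob home first, then pulled the blue knob out to its click and let it go. `finish_job` gave no verdict, so the result below rests on my own last checks.

- **Red knob:** I pushed it with closed fingers until it stopped moving and the force rose to about 20 N. Its outer end last measured 51.2 mm off the face (52 mm is home), and its pin is down.
- **Blue knob:** Resistance fell from about 4 N to near zero, then jumped as the knob stalled about 34 mm out, which I took as the click. I stopped at about 3.4 N rather than pulling on to 8 N, because the pin was already up.
- **After release:** The blue knob stayed at about 34 mm, with its pin about 10 mm above its starting height. The gripper is clear, with wrist force under 1 N.
- **Bystanders:** The jar and spoon look unmoved in the last pictures. I did not re-measure the cup, hammer, gift box or brush, but the arm passed well clear of them and felt no unexpected contact.

The pin heights rest on only 8–12 depth pixels each, so they are rough. An earlier top-camera reading put the blue knob's home position about 4 mm higher than the side camera did. I trusted the side camera, which was closer to the nominal 52 mm.

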